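# Make up the frame kit and the trim kit at the joiner's bench

### The arm

A 6-joint arm with a two-finger parallel gripper is mounted at the origin on the work surface. World frame = base frame: x ahead of the robot, y to its left, z up, the work surface at z = 0. Lengths are in m, angles in rad, forces in N, time in s.
With the tool pointing down it reaches from about 0.2 to 0.875 m from the base axis. Payload 3.4 kg.
Tool frame: the origin (TCP) lies midway between the tips of the shut fingers; the grasp point (between the pads) lies 19 mm behind it; z points along the fingers, y is the line along which they close (so a half turn about z gives the same grasp; the last joint's range is limited). The gripper opens to 94 mm and grips with 3 to 60 N. Pads are 16 mm wide; open, the fingers measure 119 mm over their backs; the gripper's body (75 mm by 177 mm) begins 78 mm behind the grasp point.
Start: joints at [1.179, 0.276, 1.505, -0, 1.361, -0.121], TCP at [0.154, 0.554, 0.205] pointing down, gripper open.
Joint ranges: [-2.89, 2.89], [-0.75, 2.08], [0.22, 2.7], [-1.18, 4.32], [0.11, 2.71], [-2.7, 2.7]. Speed limits (rad/s): [2.57, 2.57, 3.14, 3.14, 3.14, 3.14].

### API

Orientations are given as a 3x3 rotation matrix whose columns are the frame's x, y, z axes.
In Python, from station import manip gives the robot as it stands. The module is installed in compiled form; this text tells all that it offers.
- The arm moves only by the tool arm_command, never from a script. Its argument "commands" is a list of rows, each an object of numbers: "x", "y", "z": the shift along the tool's x, y, z in m; "twist": the turn about the tool's z in degrees. In form: [{"x": .., "y": .., "z": .., "twist": ..}, ...]. A call has 1 to 20 rows; each row shifts and turns the commanded pose from where the row before left it, along the tool's axes as they then stand; what a row does not reach is not made up. A row lasts 1/8 s, in which the tool goes at most 62.5 mm and 10.7 degrees, less where a joint would pass 70% of its speed; a pose out of reach is approached as far as the arm can. A call is refused whole if a number of a shift passes 0.0625 or a number of a turn 10.7, either way. A call with a gripper value outside its range is refused whole. "claw" is the opening in per cent of the stroke, from 0 (shut) to 100 (fully open), set as the call begins (left out, the last holds). The fingers move at their own pace and stop on an object; "newtons" is the grip in N (left out, the last holds). Time passes only in rows, so rows that do not move let the fingers close. It gives the time, the measured TCP pose, the force, the opening and the grip force at its end, in the units of the state.
- manip.sense(): the state, without advancing time (a new reading comes with each control period).
- manip.snapshot(name): name is "side" or "top" or "wrist"; returns a dict with "image" (480x640x3 uint8, red, green, blue), "z_map" (480x640 float32, m along the optical axis (not along the pixel's ray), 0 where there is no reading), "intrinsics" (3x3 intrinsics, pixels), "position" and "rotation" of the camera in the world. Camera axes: x right, y down, z forward; pixel columns grow to the right and rows downward; lengths in m; the calibration is good to about 2 mm. A picture is of the moment at which its call begins.
- manip.finish_job(): hands the job in; it is judged then, once.
The state is a dict: "time": time; "q": joint angles; "joint_vel": joint speeds; "tau": joint torques, N m; "tcp_pos": TCP position; "tcp_rot": TCP orientation; "ft_force": force on the tool from outside, world axes, zero at the start; "wrist_torque": the same for the moment, N m; "opening": finger opening in m; "gripper_force": force on a finger pad.
Only numpy, scipy, OpenCV 4.12 (cv2) and the standard library are available. Lean on these libraries where they do the work, as an engineer would, in place of code of your own. Each camera call takes 0.05 s, during which the arm holds its last target. There are 200 camera calls.

### The job

Make up the two kits for the next jobs: into the tray with three equal bays go the glue bottle, the larger carton of nails and the tape measure, one to a bay in any order; into the tray with two bays go the cork sanding block, in the longer bay, and the smaller carton of pins, in the shorter one. Stand each thing upright, flat on the tray's floor and in the middle of the tray's width. The cartons are open, so never tip them over, nor the bottle, and leave the flat round tin and the offcut of wood where they lie.

Things in the scene. Friction and masses are not known exactly. Their poses are not given: they have to be found in the camera images.
- glue_bottle_mid (a point): Small white wood-glue bottle standing upright: round, 44 mm diameter, straight-sided up to 50 mm, then a shoulder and a grey pointed nozzle, 80 mm tall in all. The point is on its axis half-way up (40 mm above its underside); z up.
- large_carton_mid (a point): The larger cardboard carton, open and full of nails, standing upright: 44 mm (x) by 56 mm (y), 72 mm tall. The point is its centre, half-way up; x across its thickness (the grip), y along its length, z up.
- tape_measure_mid (a point): Tape measure with a black case, standing on its flat base: 34 mm thick (x), 60 mm long (y) with the hook of the blade at +y, 60 mm tall, top rounded like a D. The point is in the middle of the case, half-way up; x across its thickness (the grip), y along its length, z up.
- small_carton_mid (a point): The smaller cardboard carton, open and full of panel pins, standing upright: 34 mm (x) by 48 mm (y), 44 mm tall. The point is its centre, half-way up; x across its thickness (the grip), y along its length, z up.
- cork_block_mid (a point): Cork sanding block lying flat: 52 mm (x) by 95 mm (y), 40 mm tall. The point is its centre, half-way up; x across its thickness (the grip), y along its length, z up.
- frame_tray: Frame-kit tray, fixed: shallow plywood tray with dark wooden walls and three equal bays in a row, 117 mm (x) by 252 mm (y) outside, 20 mm tall. Origin under its centre on the bench; y runs along the row of bays, x across it. Floor 6 mm thick, walls and dividers 6 mm thick rising 14 mm above the floor. Each bay is 105 mm (x) by 76 mm (y) inside; their centres lie at y = -82, 0 and +82 mm.
- trim_tray: Trim-kit tray, fixed: the same kind of tray with two unequal bays, 117 mm (x) by 212 mm (y) outside, 20 mm tall. Origin under its centre on the bench; y along the row of bays, x across. Floor 6 mm, walls and the divider 6 mm thick rising 14 mm above the floor. Both bays are 105 mm wide (x): the longer is 118 mm (y), centred at y = -41 mm; the shorter is 76 mm (y), centred at y = +62 mm.
- wax_tin_mid (a point): Flat round aluminium tin of wax with a white paper disc on its lid, 65 mm diameter, 28 mm tall, loose among the stock: to be left alone. The point is its centre.
- offcut_mid (a point): Offcut of dark brown hardwood, 42 mm (x) by 85 mm (y), 22 mm tall, with a chalk line on it, loose among the stock: to be left alone. The point is its centre.
Not all that is in view belongs to the job. What is shaped like the part that bears tape_measure_mid but orange is not meant.

How it is judged:
By the outcome, as a careful person would: the job done as asked, in the order asked, and still so for the second after the job is handed in, with the robot touching nothing.
It also fails if it takes over 122 s, if anything falls off the work surface, if the arm or the gripper's body presses on something with over 40 N, if the wrist force passes 120 N, or if a joint passes its speed limit or range.

## Working session

There is one attempt and no reset: what is moved stays moved. The work goes in short steps, Python scripts to look and compute and a tool call to move; the robot and the scene stay as the last step left them, time stands still between calls to the robot, and variables do not carry over. Pictures are saved under pics/ and viewed, at most 14 in all, crops included, and the job is handed in when it is done.

Besides the shell and the picture viewer there is one more tool, called after ">>>" by a JSON object that holds its "op" and its "data". arm_command: Moves the arm, as the interface text tells. Its arguments: {"type":"object","properties":{"commands":{"type":"array","items":{"type":"object","properties":{"x":{"type":"number"},"y":{"type":"number"},"z":{"type":"number"},"twist":{"type":"number"}}}},"claw":{"type":"number"},"newtons":{"type":"number"}},"required":["commands"]}

```bash
mkdir -p pics; python3 - <<'E'
from station import manip
import cv2,numpy as np
s=manip.sense();print({k:np.round(v,3).tolist() for k,v in s.items()})
for n in("top","side"):
    d=manip.snapshot(n);cv2.imwrite(f"pics/{n}0.png",d["image"][:,:,::-1]);np.savez(f"{n}0.npz",**d)
    print(n,np.round(d["intrinsics"],1).tolist(),np.round(d["position"],3),np.round(d["rotation"],3).tolist())
E
```

```text
{'time': 0.0, 'q': [1.179, 0.277, 1.506, -0.0, 1.361, -0.121], 'joint_vel': [-0.0, -0.001, -0.001, -0.001, -0.001, 0.002], 'tau': [-0.001, -40.459, -23.723, 0.07, 0.034, -0.0], 'tcp_pos': [0.154, 0.554, 0.205], 'tcp_rot': [[-0.964, 0.267, -0.001], [0.268, 0.964, -0.002], [0.0, -0.002, -1.0]], 'ft_force': [0.467, 0.291, 0.18], 'wrist_torque': [0.013, 0.004, -0.032], 'gripper_force': 0.0, 'opening': 0.094}
top [[443.1, 0.0, 323.9], [0.0, 443.1, 240.2], [0.0, 0.0, 1.0]] [ 0.309 -0.004  1.127] [[-0.021, -0.987, 0.157], [-1.0, 0.023, 0.013], [-0.017, -0.157, -0.988]]
side [[435.1, 0.0, 322.5], [0.0, 435.1, 239.4], [0.0, 0.0, 1.0]] [ 0.342 -0.769  0.683] [[0.984, -0.097, 0.149], [-0.177, -0.603, 0.778], [0.015, -0.792, -0.611]]
```

View pics/top0.png

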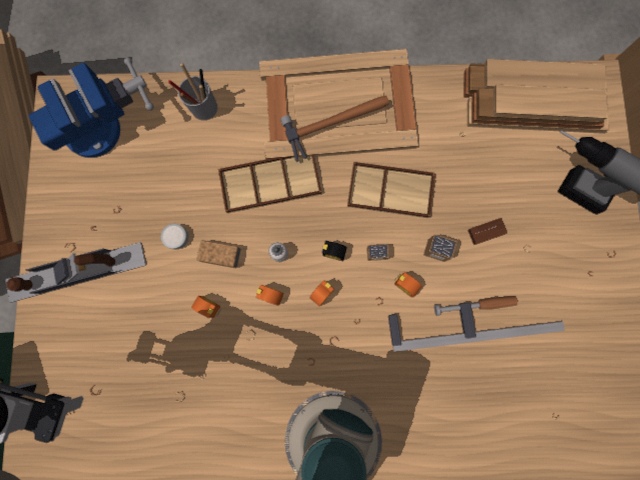

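View pics/side0.png

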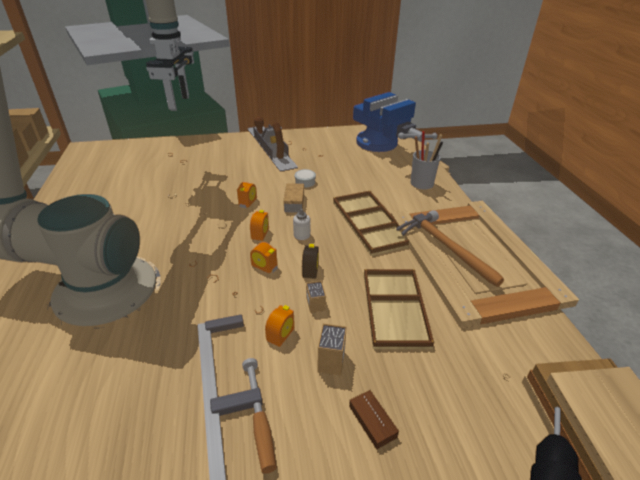

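The top view shows the frame tray at (270,182), trim tray at (391,190), tin (174,236), cork (218,253), bottle (279,252), black tape (335,250), small carton (378,252), large carton (443,247) and offcut (487,231). Four orange decoys sit in a row below them. A hammer head stands at (292,130), next to the frame tray, and the trim tray's shorter bay is on the left (+y).

```bash
cat > h.py <<'E'
import numpy as np,cv2
def world(d):
    K,R,p,z=d["intrinsics"],d["rotation"],d["position"],d["z_map"].astype(float)
    v,u=np.mgrid[:480,:640]
    c=np.stack([(u-K[0,2])/K[0,0]*z,(v-K[1,2])/K[1,1]*z,z],-1)
    W=c@np.array(R).T+p; W[z==0]=np.nan
    return W
def rect(P):  # centre, (short,long), yaw of the long side in deg (-90..90]
    b=cv2.boxPoints(cv2.minAreaRect((P[:,:2]*1000).astype(np.float32)))
    e=[b[1]-b[0],b[2]-b[1]]; n=[np.linalg.norm(i) for i in e]
    L=e[int(np.argmax(n))]; a=np.degrees(np.arctan2(L[1],L[0]))
    return np.round(b.mean(0),1),np.round(sorted(n),1),round(float((a+90)%180-90),1)
E
python3 - <<'E'
from h import *
for cam in("top","side"):
    W=world(np.load(cam+"0.npz"))
    x,y,z=W[...,0],W[...,1],W[...,2]
    bench=np.nanmedian(z[(x>.3)&(x<.4)&(abs(y)<.4)]);print(cam,"bench",bench)
    m=((z>.010)&(x>.22)&(x<.66)&(abs(y)<.5)).astype(np.uint8)
    n,L,S,C=cv2.connectedComponentsWithStats(m,connectivity=4)
    for i in range(1,n):
        if S[i,4]<60: continue
        P=W[L==i];h=np.percentile(P[:,2],97);T=P[P[:,2]>h-.006]
        print(np.round(C[i]),S[i,4],"h",round(h*1000,1),"top",*rect(T),"all",*rect(P))
E
```

```text
top bench 0.0013328283034023114
[395. 197.] 641 h 24.5 top [ 614.8 -163.1] [117.5 212. ] 80.3 all [ 614.7 -163.1] [118.7 212.7] 80.7
[266. 195.] 592 h 24.2 top [630.  148.1] [ 93.3 253.5] -81.6 all [630.1 148.1] [ 93.4 253.5] -81.6
[487. 231.] 590 h 26.7 top [ 499.6 -401.8] [41.7 85.4] -72.2 all [ 499.3 -401.7] [42.1 86.4] -72.0
[173. 236.] 535 h 32.1 top [504.  393.9] [61.7 61.9] 45.5 all [504.2 393.2] [63.2 63.6] 44.6
[440. 248.] 610 h 74.5 top [ 455.4 -272.5] [44.7 56.3] 70.9 all [ 455.1 -272.3] [45.4 56.6] 70.9
[218. 254.] 861 h 44.3 top [455.8 278. ] [51.8 96. ] 78.6 all [455.8 278.2] [52.3 96.5] 78.7
[333. 250.] 361 h 62.5 top [457.9  -7.4] [33.1 45.2] 73.0 all [456.5 -11.1] [34.2 59.8] 74.0
[278. 252.] 289 h 77.0 top [453.4 125.2] [ 9.  13.4] 8.6 all [454.9 126.7] [41.6 44. ] 88.4
[377. 252.] 313 h 46.2 top [ 451.1 -120.4] [33.8 48.8] -86.6 all [ 451.  -120.4] [34.8 48.5] -88.2
[408. 284.] 380 h 62.7 top [ 370.8 -189.1] [33.3 46.8] 43.6 all [ 367.8 -191.6] [34.4 56. ] 50.8
[321. 293.] 338 h 62.4 top [354.1  18.4] [32.3 47.4] -46.1 all [352.7  19.6] [34.5 59.2] -42.4
[269. 295.
[... 781 characters left out ...]
] -43.1
[310. 260.] 488 h 61.4 top [460.4  -9.8] [33.5 47.3] 70.7 all [458.2 -15.9] [34.4 60.7] 74.2
[391. 313.] 1129 h 23.1 top [ 616.9 -164.2] [116.7 215.1] 80.6 all [ 616.8 -164.2] [116.9 215.1] 80.6
[315. 295.] 497 h 45.7 top [ 452.9 -121.9] [34.1 51.9] -88.5 all [ 452.6 -122.2] [34.6 52.7] -88.6
[279. 324.] 846 h 61.3 top [ 373.2 -190.4] [34.8 48.6] 53.2 all [ 370.4 -194.7] [35.5 58.5] 50.3
[231. 405.] 4510 h 27.8 top [ 279.2 -305.1] [ 86.3 315.1] -83.5 all [ 274.9 -304.1] [ 99.9 317.2] -84.4
[331. 348.] 1190 h 73.5 top [ 457.5 -274. ] [44.  59.4] 70.4 all [ 457.7 -274.1] [44.3 59.5] 70.7
[374. 418.] 1448 h 25.2 top [ 501.9 -403.8] [43.2 85.8] -71.4 all [ 501.7 -403.9] [43.1 86.3] -72.1
```

```bash
python3 - <<'E'
from h import *
for cam in("top","side"):
    W=world(np.load(cam+"0.npz")); x,y,z=W[...,0],W[...,1],W[...,2]
    for nm,c,a in(("frame",(.636,.147),8.4),("trim",(.616,-.163),-9.5)):
        t=np.radians(a);lx=(x-c[0])*np.cos(t)+(y-c[1])*np.sin(t);ly=-(x-c[0])*np.sin(t)+(y-c[1])*np.cos(t)
        m=(abs(lx)<.075)&(abs(ly)<.14)&(z>.014)&(z<.03)
        print(cam,nm,rect(W[m]))
        r=(lx>.07)&(lx<.13)&(abs(ly)<.14); print(" max z behind",np.nanmax(z[r]),"over tray",np.nanmax(z[(abs(lx)<.06)&(abs(ly)<.126)]))
        b=(abs(lx)<.045)&(abs(ly)<.12)&(z>.014)&(z<.03);print(" divider ly",np.unique(np.round(ly[b]*1000/4)*4,return_counts=True))
E
```

```text
top frame (array([649.8, 142.3], dtype=float32), array([124.4, 270.1], dtype=float32), -79.3)
 max z behind 0.05741928024927612 over tray 0.03815728089369608
 divider ly (array([-120., -116., -112., -108., -104., -100.,  -96.,  -92.,  -88.,
        -84.,  -80.,  -76.,  -72.,  -68.,  -64.,  -60.,  -56.,  -52.,
        -48.,  -44.,  -40.,  -36.,  -32.,  -28.,  -24.,  -20.,  -16.,
        -12.,   -8.,   -4.,    0.,    4.,    8.,   12.,   16.,   24.,
         28.,   32.,   40.,   44.,   48.,   52.,   56.,   80.]), array([25, 10,  6,  2,  5,  4,  4,  4,  4,  2,  5,  3,  3,  2,  3,  3,  1,
        3,  2,  7, 51, 26,  1,  2,  2,  2,  1,  4,  1,  1,  2,  1,  1,  1,
        2,  2,  1,  1, 35, 43,  6,  1,  1,  1]))
top trim (array([ 615.4, -163.1], dtype=float32), array([119.2, 212.3], dtype=float32), 80.2)
 max z behind 0.02894963246139537 over tray 0.027623483334443755
 divider ly (array([-108., -104., -100.,   16.,   20.,   24.,  100.,  104.]), array([ 3, 50, 40,  3, 52, 30, 29, 53]))
side frame (array([649.7, 142.3], dtype=float32), array([123.6, 268.4], dtype=float32), -80.0)
 max z behin
[... 253 characters left out ...]
 -24.,  -16.,  -12.,
         -8.,   -4.,   -0.,    4.,    8.,   16.,   24.,   28.,   32.,
         36.,   40.,   44.,   48.,   52.,   60.,   68.,   76.,  116.,
        120.]), array([ 9,  5,  5,  5,  3,  3,  5,  3,  4,  5,  4,  2,  4,  3,  5,  2,  2,
        3,  5, 66, 33, 10,  2,  3,  2,  2,  1,  2,  2,  1,  1,  1,  1,  1,
        1,  2, 18, 61, 18,  1,  1,  1,  1,  1,  6, 22]))
side trim (array([ 617.4, -164.4], dtype=float32), array([117.8, 215.2], dtype=float32), 80.3)
 max z behind 0.02780248499510174 over tray 0.02441221151737194
 divider ly (array([-108., -104., -100.,   16.,   20.,   24.,   96.,  100.,  104.,
        108.]), array([107,  96,  38,  82,  81,   7,  18, 100,  42,   2]))
```

>>> {"op": "arm_command", "data": {"commands": [{"z": -0.03,"twist": 10},{"z": -0.03,"twist": 10},{"z": -0.03,"twist": 10},{"twist": 10},{"twist": 10},{"twist": 10},{"twist": 10},{"twist": 10},{"twist": 5.9},{}], "claw": 100}}

```text
validation failed for argument at $.co...
```

The validator seems to reject empty rows, so I'll write the fields out.

>>> {"op": "arm_command", "data": {"commands": [{"z": -0.03,"twist": 10},{"z": -0.03,"twist": 10},{"z": -0.03,"twist": 10},{"z": 0,"twist": 10},{"z": 0,"twist": 10},{"z": 0,"twist": 10},{"z": 0,"twist": 10},{"z": 0,"twist": 10},{"z": 0,"twist": 5.9},{"z": 0}], "claw": 100}}

```text
validation failed for argument at $.co...
```

>>> {"op": "arm_command", "data": {"commands": [{"x": 0.0,"y": 0.0,"z": -0.03,"twist": 10.0},{"x": 0.0,"y": 0.0,"z": -0.03,"twist": 10.0}]}}

```text
time: 0.35
tcp_pos: [0.1536, 0.5536, 0.2653]
tcp_rot: [[-0.811, 0.586, -0.001], [0.586, 0.811, -0.002], [-0.0, -0.002, -1.0]]
ft_force: [-0.3, -0.2, 0.3]
opening: 0.0941
gripper_force: 0.0
```

>>> {"op": "arm_command", "data": {"commands": [{"x": 0,"y": 0,"z": 0,"twist": 10},{"x": 0,"y": 0,"z": 0,"twist": 10},{"x": 0,"y": 0,"z": 0,"twist": 10},{"x": 0,"y": 0,"z": 0,"twist": 10},{"x": 0,"y": 0,"z": 0,"twist": 10},{"x": 0,"y": 0,"z": 0,"twist": 10},{"x": 0,"y": 0,"z": 0,"twist": 5.7},{"x": -0.0265,"y": 0.044,"z": 0,"twist": 0},{"x": -0.0265,"y": 0.044,"z": 0,"twist": 0},{"x": -0.0265,"y": 0.044,"z": 0,"twist": 0},{"x": -0.0265,"y": 0.044,"z": 0,"twist": 0},{"x": -0.0265,"y": 0.044,"z": 0,"twist": 0},{"x": -0.0265,"y": 0.044,"z": 0,"twist": 0},{"x": -0.0265,"y": 0.044,"z": 0,"twist": 0},{"x": -0.0265,"y": 0.044,"z": 0,"twist": 0},{"x": 0,"y": 0,"z": 0,"twist": 0},{"x": 0,"y": 0,"z": 0,"twist": 0}], "claw": 100}}

```text
time: 2.48
tcp_pos: [0.4572, 0.2778, 0.265]
tcp_rot: [[0.195, 0.981, -0.002], [0.981, -0.195, 0.0], [-0.0, -0.002, -1.0]]
ft_force: [-0.2, 0.2, -0.6]
opening: 0.0938
gripper_force: 0.0
```

```bash
cat >> h.py <<'E'
from station import manip
def plan(x,y,z,th):
    s=manip.sense();R=np.array(s["tcp_rot"]);p=np.array(s["tcp_pos"])
    t0=np.degrees(np.arctan2(R[1,1],R[0,1]));t=np.radians(th);d=np.array([x,y,z])-p
    print("t",s["time"],"at",np.round(p,4),"th",round(t0,1),"| twist",round(t0-th,1),"x %.4f y %.4f z %.4f"%(-np.sin(t)*d[0]+np.cos(t)*d[1],np.cos(t)*d[0]+np.sin(t)*d[1],-d[2]))
def comps(cam,lo=.012,save=None,d=None):
    d=d or manip.snapshot(cam)
    if save: cv2.imwrite(f"pics/{save}.png",d["image"][:,:,::-1])
    W=world(d);z=W[...,2]
    m=((z>lo)&(z<.1)&(W[...,0]>.25)&(W[...,0]<.75)).astype(np.uint8)
    n,L,S,C=cv2.connectedComponentsWithStats(m,connectivity=4)
    for i in range(1,n):
        if S[i,4]<300: continue
        P=W[L==i];h=np.percentile(P[:,2],97);T=P[P[:,2]>h-.006]
        print(np.round(C[i]),S[i,4],"h",round(h*1000,1),"top",*rect(T),"all",*rect(P))
    return d,W
E
python3 - <<'E'
from h import *
comps("wrist",save="w1"); plan(.457,.277,.009,-11.4)
E
```

```text
[340. 109.] 2590 h 30.2 top [505.5 392.6] [63.5 64.1] -11.3 all [504.8 392.2] [63.8 64.3] 61.9
[503. 259.] 4889 h 24.8 top [665.  173.6] [162.5 211.7] -79.5 all [665.  173.6] [162.8 211.6] -79.5
[319. 213.] 3314 h 41.9 top [456.6 277.1] [51.8 95.2] 78.7 all [456.6 277.3] [51.8 95.7] 78.7
[209. 213.] 1850 h 60.8 top [323.8 301.4] [34.2 45.4] 63.8 all [326.5 306.5] [34.5 56.8] 60.5
[260. 322.] 1298 h 60.7 top [353.2 153. ] [33.8 46.1] 70.1 all [352.2 149.6] [34.7 53. ] 67.5
[341. 325.] 1214 h 76.7 top [457.1 127.5] [ 9.9 10.7] 6.5 all [457.6 127.5] [41.6 43.8] -11.2
[283. 406.] 1579 h 60.6 top [356.7  16.7] [34.6 47.6] -39.6 all [353.4  19.9] [35.4 57.2] -41.5
[359. 408.] 1129 h 60.7 top [459.7  -3.3] [34.  35.9] 77.3 all [457.9 -12.8] [34.9 55.5] 73.8
t 2.525 at [0.4569 0.2782 0.2652] th -11.2 | twist 0.2 x -0.0012 y 0.0003 z 0.2562
```

View pics/w1.png

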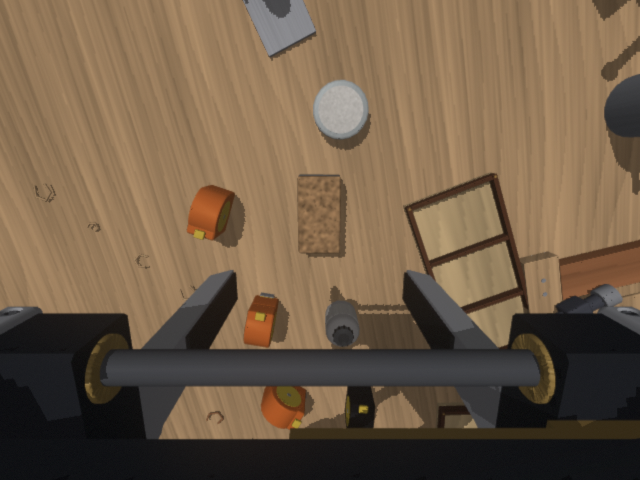

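The wrist view confirms the cork at (319,213), centred between the fingers. It is within 1 mm of the top and side estimates, so I'll descend.

>>> {"op": "arm_command", "data": {"commands": [{"x": -0.001,"y": 0,"z": 0.045,"twist": 0.2},{"x": 0,"y": 0,"z": 0.055,"twist": 0},{"x": 0,"y": 0,"z": 0.055,"twist": 0},{"x": 0,"y": 0,"z": 0.045,"twist": 0},{"x": 0,"y": 0,"z": 0.03,"twist": 0},{"x": 0,"y": 0,"z": 0.015,"twist": 0},{"x": 0,"y": 0,"z": 0.01,"twist": 0},{"x": 0,"y": 0,"z": 0,"twist": 0}], "claw": 100}}

```text
time: 3.52
tcp_pos: [0.4577, 0.2771, 0.0107]
tcp_rot: [[0.197, 0.98, 0.0], [0.98, -0.197, 0.0], [0.0, 0.0, -1.0]]
ft_force: [-0.2, 0.7, 0.2]
opening: 0.0941
gripper_force: 0.0
```

>>> {"op": "arm_command", "data": {"commands": [{"x": 0,"y": 0,"z": 0,"twist": 0},{"x": 0,"y": 0,"z": 0,"twist": 0},{"x": 0,"y": 0,"z": 0,"twist": 0},{"x": 0,"y": 0,"z": 0,"twist": 0},{"x": 0,"y": 0,"z": 0,"twist": 0},{"x": 0,"y": 0,"z": 0,"twist": 0}], "claw": 0, "newtons": 25}}

```text
time: 4.28
tcp_pos: [0.4576, 0.2767, 0.0106]
tcp_rot: [[0.198, 0.98, -0.0], [0.98, -0.198, 0.0], [0.0, -0.0, -1.0]]
ft_force: [-0.7, 0.1, 1.9]
opening: 0.0514
gripper_force: 25.0
```

>>> {"op": "arm_command", "data": {"commands": [{"x": 0,"y": 0,"z": -0.02,"twist": 0},{"x": 0,"y": 0,"z": -0.04,"twist": 0},{"x": 0,"y": 0,"z": -0.04,"twist": 0},{"x": 0,"y": 0,"z": -0.02,"twist": -1.9},{"x": -0.0205,"y": 0.0105,"z": 0,"twist": 0},{"x": -0.0408,"y": 0.0208,"z": 0,"twist": 0},{"x": -0.0408,"y": 0.0208,"z": 0,"twist": 0},{"x": -0.0408,"y": 0.0208,"z": 0,"twist": 0},{"x": -0.0408,"y": 0.0208,"z": 0,"twist": 0},{"x": -0.0408,"y": 0.0208,"z": 0,"twist": 0},{"x": -0.0408,"y": 0.0208,"z": 0,"twist": 0},{"x": -0.0408,"y": 0.0208,"z": 0,"twist": 0},{"x": -0.0408,"y": 0.0208,"z": 0,"twist": 0},{"x": -0.0408,"y": 0.0208,"z": 0,"twist": 0},{"x": -0.0408,"y": 0.0208,"z": 0,"twist": 0},{"x": -0.0205,"y": 0.0105,"z": 0,"twist": 0},{"x": 0,"y": 0,"z": 0,"twist": 0},{"x": 0,"y": 0,"z": 0,"twist": 0}]}}

```text
time: 6.52
tcp_pos: [0.6086, -0.2022, 0.1302]
tcp_rot: [[0.165, 0.986, -0.001], [0.986, -0.165, 0.002], [0.001, -0.002, -1.0]]
ft_force: [0.0, -0.1, -0.2]
opening: 0.0519
gripper_force: 25.0
```

```bash
python3 - <<'E'
from h import *
plan(.6095,-.2042,.0175,-9.5)
d,W=comps("wrist",save="w2")
E
```

```text
t 6.525 at [ 0.6086 -0.2022  0.1302] th -9.5 | twist 0.0 x -0.0018 y 0.0013 z 0.1127
[71. 34.] 6183 h 60.5 top [457.  -19.5] [28.3 36.9] -9.3 all [457.9 -15.6] [36.5 55.2] 74.1
[457. 114.] 9581 h 23.9 top [ 736.7 -136. ] [ 32.2 205.4] -88.3 all [ 738.  -134.7] [ 32.2 207.5] -87.4
[321. 140.] 6005 h 21.7 top [ 619.6 -147.2] [117.5 176.8] 80.3 all [ 619.4 -147.4] [117.5 177.1] 80.4
[112. 176.] 4034 h 44.7 top [ 452.1 -122. ] [36.2 48.1] -88.5 all [ 452.3 -122.1] [36.7 48.1] -88.4
[ 44. 274.] 4751 h 60.3 top [ 373.5 -189.6] [34.5 47. ] 52.4 all [ 370.4 -193.9] [35.  57.5] 50.9
[172. 309.] 358 h 30.4 top [ 457.1 -244.9] [ 1.5 23.5] -18.8 all [ 466.5 -248.4] [ 2.6 43.5] -20.3
[ 72. 422.] 355 h 21.3 top [ 321.3 -351.9] [11.1 51.2] -81.9 all [ 321.  -349.7] [11.1 55.7] -81.9
[247. 416.] 682 h 23.6 top [ 507.  -372.4] [31.  33.2] -13.5 all [ 510.1 -375.1] [33.  36.5] -22.7
```

View pics/w2.png

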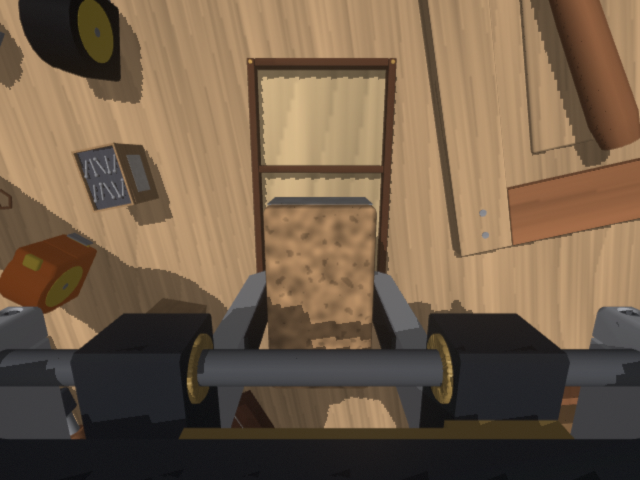

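The wrist view shows the trim tray centred at x≈322 px, with its divider at row 168. The cork hangs straight at (320,260). The tray pose agrees within 1 mm, so I'll lower it.

>>> {"op": "arm_command", "data": {"commands": [{"x": -0.0023,"y": 0.0015,"z": 0.02,"twist": 0},{"x": 0,"y": 0,"z": 0.03,"twist": 0},{"x": 0,"y": 0,"z": 0.025,"twist": 0},{"x": 0,"y": 0,"z": 0.015,"twist": 0},{"x": 0,"y": 0,"z": 0.009,"twist": 0},{"x": 0,"y": 0,"z": 0.006,"twist": 0},{"x": 0,"y": 0,"z": 0.004,"twist": 0},{"x": 0,"y": 0,"z": 0.003,"twist": 0},{"x": 0,"y": 0,"z": 0,"twist": 0},{"x": 0,"y": 0,"z": 0,"twist": 0}]}}

```text
time: 7.82
tcp_pos: [0.6106, -0.2067, 0.0187]
tcp_rot: [[0.165, 0.986, 0.001], [0.986, -0.165, -0.0], [-0.0, 0.001, -1.0]]
ft_force: [0.4, 0.4, -0.5]
opening: 0.0519
gripper_force: 25.0
```

>>> {"op": "arm_command", "data": {"commands": [{"x": 0.002,"y": -0.001,"z": 0,"twist": 0},{"x": 0,"y": 0,"z": 0.002,"twist": 0},{"x": 0,"y": 0,"z": 0,"twist": 0}]}}

```text
time: 8.2
tcp_pos: [0.6099, -0.2043, 0.0166]
tcp_rot: [[0.165, 0.986, 0.0], [0.986, -0.165, 0.0], [0.0, 0.0, -1.0]]
ft_force: [-0.2, 0.6, 0.9]
opening: 0.0517
gripper_force: 25.0
```

>>> {"op": "arm_command", "data": {"commands": [{"x": 0,"y": 0,"z": 0,"twist": 0},{"x": 0,"y": 0,"z": 0,"twist": 0},{"x": 0,"y": 0,"z": -0.01,"twist": 0},{"x": 0,"y": 0,"z": -0.03,"twist": 0},{"x": 0,"y": 0,"z": -0.05,"twist": 0},{"x": 0,"y": 0,"z": -0.06,"twist": 0},{"x": 0,"y": 0,"z": -0.06,"twist": 0},{"x": 0,"y": 0,"z": 0,"twist": 0}], "claw": 66}}

```text
time: 9.2
tcp_pos: [0.6127, -0.2057, 0.2336]
tcp_rot: [[0.165, 0.986, 0.012], [0.986, -0.165, -0.005], [-0.003, 0.013, -1.0]]
ft_force: [1.0, 0.1, -0.1]
opening: 0.062
gripper_force: 0.0
```

```bash
python3 - <<'E'
from h import *
comps("wrist",save="w3")
plan(.457,-.2735,.25,-19.1)
plan(.452,-.1215,.25,2)
E
```

```text
[411. 101.] 6328 h 24.1 top [ 739.1 -117.3] [ 34.  242.2] -86.8 all [ 738.9 -116.4] [ 34. 244.] -86.9
[30. 47.] 2742 h 60.1 top [362.9  11.2] [34.3 35. ] 53.2 all [354.3  18. ] [34.4 56.1] -42.3
[132.  58.] 3581 h 60.5 top [459.3  -9.9] [34.5 47. ] 74.6 all [458.4 -14.8] [35.6 57.1] 73.8
[314. 168.] 4076 h 21.8 top [ 616.5 -164.5] [117.2 211.9] 80.4 all [ 616.5 -164.5] [117.2 211.9] 80.4
[160. 168.] 2010 h 44.9 top [ 452.5 -122.2] [35.1 47.9] -88.6 all [ 452.7 -122.2] [35.5 47.9] -88.6
[315. 216.] 4026 h 47.9 top [ 610.7 -204.4] [52.1 95. ] 80.5 all [ 610.8 -204.1] [52.1 95.6] 80.5
[ 26. 223.] 874 h 22.5 top [ 274.5 -156.9] [22.1 50. ] 5.7 all [ 274.5 -156.9] [22.1 50. ] 5.8
[106. 242.] 2392 h 60.3 top [ 373.2 -189.9] [34.4 46.6] 49.9 all [ 370.4 -193.8] [35.1 56.3] 49.1
[195. 295.] 2567 h 72.6 top [ 456.9 -274.6] [44.6 57.1] 70.7 all [ 457.2 -274.6] [45.  57.4] 71.3
[ 88. 307.] 345 h 26.8 top [ 307.4 -265.3] [ 8.8 21.7] 6.3 all [ 310.9 -272.8] [26.2 31.5] -69.3
[268. 394.] 491 h 23.7 top [ 509.2 -428.5] [34.2 42.4] 18.0 all [ 509.3 -428.5] [34.2 42.6] 18.0
t 9.25 at [ 0.611  -0.2049  0.23  ] th -9.5 | twist 9.6 x -0.1152 y -0.1231 z -0.0200
t 9.25 at [ 0.611  -0.2049  0.23  ] th -9.5 | twist -11.5 x 0.0889 y -0.1560 z -0.0200
```

>>> {"op": "arm_command", "data": {"commands": [{"x": 0,"y": 0,"z": 0,"twist": -5.5},{"x": 0,"y": 0,"z": 0,"twist": -5.5},{"x": 0.0218,"y": -0.0391,"z": 0.02,"twist": 0},{"x": 0.0218,"y": -0.0391,"z": 0.02,"twist": 0},{"x": 0.0218,"y": -0.0391,"z": 0.02,"twist": 0},{"x": 0.0218,"y": -0.0391,"z": 0.02,"twist": 0},{"x": 0,"y": 0,"z": 0,"twist": 0},{"x": 0,"y": 0,"z": 0,"twist": 0}], "claw": 85}}

```text
time: 10.25
tcp_pos: [0.4517, -0.1216, 0.1462]
tcp_rot: [[-0.026, 1.0, 0.001], [1.0, 0.026, -0.0], [-0.0, 0.001, -1.0]]
ft_force: [0.9, 0.5, -0.4]
opening: 0.0798
gripper_force: 0.0
```

```bash
python3 - <<'E'
from h import *
plan(.4525,-.122,.010,1.5)
comps("wrist")
E
```

```text
t 10.25 at [ 0.4517 -0.1216  0.1462] th 1.5 | twist -0.0 x -0.0005 y 0.0008 z 0.1362
[604. 173.] 8416 h 23.8 top [700.5 -49.8] [ 97.5 308.2] -62.3 all [682.4 -64.1] [107.5 303.9] -78.1
[197.  60.] 4143 h 60.7 top [356.7  15.2] [34. 47.] -42.4 all [353.6  18.1] [34.2 55.5] -42.1
[330. 105.] 3606 h 60.8 top [458.9  -9.5] [33.9 46.8] 73.9 all [457.7 -14.4] [34.4 57. ] 73.9
[508. 229.] 4550 h 21.8 top [ 623.2 -124.3] [118.2 130.5] 80.5 all [ 622.9 -125.3] [118.4 132.6] 80.5
[319. 237.] 2367 h 45.0 top [ 452.5 -122.2] [33.8 48.7] -89.4 all [ 452.4 -122.1] [33.9 48.9] -89.0
[132. 264.] 1286 h 22.6 top [ 273.8 -157. ] [22.7 50.1] 6.3 all [ 273.9 -156.9] [22.8 50.1] 5.9
[486. 299.] 3627 h 47.7 top [ 611.9 -188.9] [52.1 66.5] 79.2 all [ 615.3 -177.8] [64.8 77.7] 27.5
[250. 306.] 550 h 59.9 top [ 386.6 -196.5] [ 7.8 36.1] 64.2 all [ 388.1 -193.1] [16.4 41. ] 77.0
[319. 406.] 2448 h 72.9 top [ 456.9 -273.5] [44.3 56.3] 70.1 all [ 456.8 -273.5] [44.5 56.3] 70.1
```

>>> {"op": "arm_command", "data": {"commands": [{"x": -0.0005,"y": 0.001,"z": 0.04,"twist": 0},{"x": 0,"y": 0,"z": 0.045,"twist": 0},{"x": 0,"y": 0,"z": 0.025,"twist": 0},{"x": 0,"y": 0,"z": 0.015,"twist": 0},{"x": 0,"y": 0,"z": 0.009,"twist": 0},{"x": 0,"y": 0,"z": 0,"twist": 0}]}}

```text
time: 11.05
tcp_pos: [0.4529, -0.1221, 0.0121]
tcp_rot: [[-0.026, 1.0, -0.0], [1.0, 0.026, 0.0], [0.0, -0.0, -1.0]]
ft_force: [0.1, -0.3, 0.2]
opening: 0.0799
gripper_force: 0.0
```

>>> {"op": "arm_command", "data": {"commands": [{"x": 0,"y": 0,"z": 0,"twist": 0},{"x": 0,"y": 0,"z": 0,"twist": 0},{"x": 0,"y": 0,"z": 0,"twist": 0},{"x": 0,"y": 0,"z": 0,"twist": 0},{"x": 0,"y": 0,"z": 0,"twist": 0},{"x": 0,"y": 0,"z": 0,"twist": 0}], "claw": 0, "newtons": 20}}

```text
time: 11.8
tcp_pos: [0.4521, -0.1217, 0.0126]
tcp_rot: [[-0.026, 1.0, 0.0], [1.0, 0.026, 0.0], [0.0, 0.0, -1.0]]
ft_force: [-1.0, -0.7, 1.4]
opening: 0.0338
gripper_force: 20.0
```

>>> {"op": "arm_command", "data": {"commands": [{"x": 0,"y": 0,"z": -0.015,"twist": 0},{"x": 0,"y": 0,"z": -0.03,"twist": 0},{"x": 0,"y": 0,"z": -0.025,"twist": 5.5},{"x": 0,"y": 0,"z": 0,"twist": 5.6},{"x": 0.0047,"y": 0.017,"z": 0,"twist": 0},{"x": 0.0094,"y": 0.034,"z": 0,"twist": 0},{"x": 0.0094,"y": 0.034,"z": 0,"twist": 0},{"x": 0.0094,"y": 0.034,"z": 0,"twist": 0},{"x": 0.0094,"y": 0.034,"z": 0,"twist": 0},{"x": 0.0049,"y": 0.0163,"z": 0,"twist": 0},{"x": 0,"y": 0,"z": 0,"twist": 0},{"x": 0,"y": 0,"z": 0,"twist": 0}]}}

```text
time: 13.3
tcp_pos: [0.6261, -0.1031, 0.0815]
tcp_rot: [[0.166, 0.986, -0.002], [0.986, -0.166, 0.001], [0.0, -0.002, -1.0]]
ft_force: [-0.6, -0.8, -1.6]
opening: 0.034
gripper_force: 20.0
```

```bash
python3 - <<'E'
from h import *
plan(.6269,-.1034,.0191,-9.6)
E
```

```text
t 13.3 at [ 0.6261 -0.1031  0.0815] th -9.6 | twist 0.0 x -0.0001 y 0.0008 z 0.0624
```

>>> {"op": "arm_command", "data": {"commands": [{"x": 0,"y": 0.001,"z": 0.02,"twist": 0},{"x": 0,"y": 0,"z": 0.02,"twist": 0},{"x": 0,"y": 0,"z": 0.01,"twist": 0},{"x": 0,"y": 0,"z": 0.006,"twist": 0},{"x": 0,"y": 0,"z": 0.004,"twist": 0},{"x": 0,"y": 0,"z": 0.002,"twist": 0},{"x": 0,"y": 0,"z": 0,"twist": 0},{"x": 0,"y": 0,"z": 0,"twist": 0}]}}

```text
time: 14.3
tcp_pos: [0.6282, -0.1037, 0.0208]
tcp_rot: [[0.167, 0.986, 0.001], [0.986, -0.167, -0.0], [0.0, 0.001, -1.0]]
ft_force: [0.2, -0.2, -0.8]
opening: 0.0336
gripper_force: 20.0
```

>>> {"op": "arm_command", "data": {"commands": [{"x": 0,"y": -0.001,"z": 0.001,"twist": 0},{"x": 0,"y": 0,"z": 0.001,"twist": 0},{"x": 0,"y": 0,"z": 0,"twist": 0}]}}

```text
time: 14.68
tcp_pos: [0.627, -0.1034, 0.0186]
tcp_rot: [[0.167, 0.986, 0.0], [0.986, -0.167, 0.0], [0.0, 0.0, -1.0]]
ft_force: [0.1, 0.2, -0.3]
opening: 0.0336
gripper_force: 20.0
```

>>> {"op": "arm_command", "data": {"commands": [{"x": 0,"y": 0,"z": 0,"twist": 0},{"x": 0,"y": 0,"z": 0,"twist": 0},{"x": 0,"y": 0,"z": -0.01,"twist": 0},{"x": 0,"y": 0,"z": -0.03,"twist": 0},{"x": 0,"y": 0,"z": -0.05,"twist": 0},{"x": 0,"y": 0,"z": -0.05,"twist": 0},{"x": 0,"y": 0,"z": -0.02,"twist": 0},{"x": 0,"y": 0,"z": 0,"twist": 0}], "claw": 52}}

```text
time: 15.68
tcp_pos: [0.6283, -0.1038, 0.1813]
tcp_rot: [[0.167, 0.986, 0.005], [0.986, -0.167, -0.001], [-0.0, 0.005, -1.0]]
ft_force: [0.1, -0.2, -0.9]
opening: 0.049
gripper_force: 0.0
```

```bash
python3 - <<'E'
from h import *
comps("wrist",save="w4")
plan(.4582,-.0145,.15,-16.1)
E
```

```text
[80. 15.] 2145 h 58.8 top [456.5 110.7] [12.2 36.3] -7.8 all [459.6 114.4] [23.6 44.6] 9.8
[394. 121.] 13258 h 39.3 top [723.   74.6] [28.  48.4] 22.5 all [672.4 -56.9] [155.2 329.5] -90.0
[ 22. 155.] 2386 h 58.0 top [371.4   5.5] [17.4 36.8] 66.5 all [355.2  17.9] [34.5 54.2] -42.4
[121. 166.] 3674 h 60.4 top [458.9 -10.3] [35.2 48.3] 74.2 all [458.2 -14.3] [35.8 56.5] 74.5
[316. 225.] 2659 h 21.7 top [ 626.3 -106.6] [ 93.8 117.1] -9.5 all [ 626.4 -106.3] [ 94.1 117.2] -9.4
[317. 230.] 1998 h 51.0 top [ 627.6 -104. ] [33.6 48.6] 80.9 all [ 627.6 -103.9] [33.6 48.7] 80.9
[317. 311.] 3797 h 47.7 top [ 612.7 -192.5] [52.  72.3] 80.3 all [ 612.7 -192.2] [52.  72.9] 80.3
[ 93. 332.] 796 h 58.6 top [ 377.1 -173.3] [15.9 26.1] -15.6 all [ 376.8 -175.1] [20.  21.8] -34.1
[ 79. 410.] 506 h 26.5 top [ 308.4 -264.5] [ 9.  21.3] 6.8 all [ 310.3 -290.5] [28.1 61.2] -82.0
t 15.725 at [ 0.6271 -0.1035  0.1793] th -9.6 | twist 6.5 x 0.0387 y -0.1870 z 0.0293
```

View pics/w4.png

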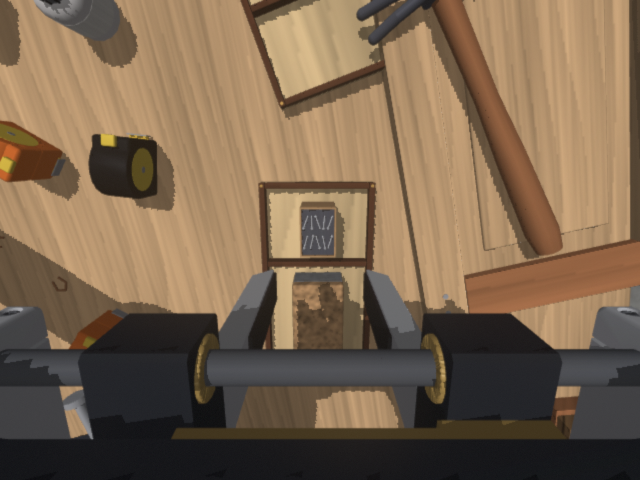

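The small carton sits centred in its bay at (317,230) px, and the cork lies behind it at (317,311). The tape is at (122,166). The hammer's claw overhangs the far edge of the frame tray around (375,25), so the thinnest item, the tape, goes in that bay.

>>> {"op": "arm_command", "data": {"commands": [{"x": 0,"y": 0,"z": 0,"twist": 6.3},{"x": 0.0098,"y": -0.0467,"z": 0.01,"twist": 0},{"x": 0.0098,"y": -0.0467,"z": 0.01,"twist": 0},{"x": 0.0098,"y": -0.0467,"z": 0.01,"twist": 0},{"x": 0.0098,"y": -0.0467,"z": 0,"twist": 0},{"x": 0,"y": 0,"z": 0,"twist": 0},{"x": 0,"y": 0,"z": 0,"twist": 0}], "claw": 78}}

```text
time: 16.6
tcp_pos: [0.4585, -0.0147, 0.148]
tcp_rot: [[0.274, 0.962, 0.0], [0.962, -0.274, -0.0], [-0.0, 0.0, -1.0]]
ft_force: [1.0, -0.2, 0.4]
opening: 0.0732
gripper_force: 0.0
```

```bash
python3 - <<'E'
from h import *
plan(.458,-.014,.012,-15.9)
comps("wrist",save="w5")
E
```

```text
t 16.6 at [ 0.4585 -0.0147  0.148 ] th -15.9 | twist -0.0 x 0.0006 y -0.0007 z 0.1360
[586. 117.] 18298 h 40.6 top [723.5  74.7] [27.6 49.1] 19.4 all [691.4  -7.1] [151.5 344.4] -79.7
[131.  80.] 5582 h 60.4 top [352.9 151.8] [34.8 47.7] 70.6 all [351.3 147.2] [35.5 57.2] 68.4
[267.  70.] 3357 h 78.3 top [457.3 124.3] [ 8.8 10.6] 8.9 all [457.7 125.2] [43.5 44. ] -80.3
[194. 234.] 3486 h 60.5 top [357.   15.9] [34.  46.8] -42.2 all [353.7  19. ] [34.3 55.9] -42.1
[317. 235.] 2594 h 60.8 top [459.2  -9.1] [33.7 46.4] 73.1 all [457.9 -12.9] [33.9 54.3] 73.9
[518. 273.] 6985 h 50.5 top [ 627.5 -103.6] [35.6 49. ] 80.1 all [ 625.4 -110.7] [104.3 117.8] -9.3
[287. 409.] 1563 h 58.4 top [ 380.4 -175.5] [19.6 37.9] -17.6 all [ 365.7 -180.9] [30.7 63. ] 15.3
```

>>> {"op": "arm_command", "data": {"commands": [{"x": 0.0005,"y": -0.0005,"z": 0.04,"twist": 0},{"x": 0,"y": 0,"z": 0.045,"twist": 0},{"x": 0,"y": 0,"z": 0.025,"twist": 0},{"x": 0,"y": 0,"z": 0.015,"twist": 0},{"x": 0,"y": 0,"z": 0.01,"twist": 0},{"x": 0,"y": 0,"z": 0,"twist": 0}]}}

```text
time: 17.4
tcp_pos: [0.458, -0.0142, 0.0127]
tcp_rot: [[0.275, 0.962, -0.001], [0.962, -0.275, 0.0], [-0.0, -0.001, -1.0]]
ft_force: [-0.1, -0.7, 0.1]
opening: 0.0735
gripper_force: 0.0
```

>>> {"op": "arm_command", "data": {"commands": [{"x": 0,"y": 0,"z": 0,"twist": 0},{"x": 0,"y": 0,"z": 0,"twist": 0},{"x": 0,"y": 0,"z": 0,"twist": 0},{"x": 0,"y": 0,"z": 0,"twist": 0},{"x": 0,"y": 0,"z": 0,"twist": 0},{"x": 0,"y": 0,"z": -0.015,"twist": 0},{"x": 0,"y": 0,"z": -0.035,"twist": 0},{"x": 0,"y": 0,"z": -0.04,"twist": 0},{"x": 0,"y": 0,"z": -0.02,"twist": 0},{"x": 0,"y": 0,"z": 0,"twist": 0}], "claw": 0, "newtons": 25}}

```text
time: 18.65
tcp_pos: [0.4587, -0.0141, 0.1245]
tcp_rot: [[0.274, 0.962, 0.003], [0.962, -0.274, -0.001], [0.0, 0.003, -1.0]]
ft_force: [-0.8, 0.3, -1.3]
opening: 0.0339
gripper_force: 25.0
```

```bash
python3 - <<'E'
from h import *
plan(.636,.147,.2,8.4)
for cam in("top","side"):
    d=manip.snapshot(cam);W=world(d);x,y,z=W[...,0],W[...,1],W[...,2]
    hsv=cv2.cvtColor(d["image"],cv2.COLOR_RGB2HSV)
    m=(x>.54)&(x<.72)&(y>.0)&(y<.29)&(z>.014)&(z<.027)&(hsv[...,2]<115)
    n,L,S,C=cv2.connectedComponentsWithStats(m.astype(np.uint8),connectivity=8)
    for i in range(1,n):
        if S[i,4]>40: print(cam,S[i,4],np.round(C[i]),rect(W[L==i]))
    t=np.radians(8.4)
    lx=(x-.636)*np.cos(t)+(y-.147)*np.sin(t);ly=-(x-.636)*np.sin(t)+(y-.147)*np.cos(t)
    k=(z>.028)&(z<.07)&(lx>-.06)&(lx<.075)&(abs(ly)<.14)
    Q=np.stack([lx[k],ly[k],z[k]],1)*1000;print(" hammer local min",Q.min(0).round(),"max",Q.max(0).round(),Q[Q[:,0].argmin()].round())
E
```

```text
t 18.65 at [ 0.4587 -0.0141  0.1245] th -15.9 | twist -24.3 x 0.1335 y 0.1990 z -0.0755
top 53 [313. 159.] (array([694.6,  41.7], dtype=float32), array([43.1, 53.3], dtype=float32), -15.3)
top 569 [254. 182.] (array([641.5, 176.6], dtype=float32), array([120.2, 195.8], dtype=float32), -79.6)
 hammer local min [  46. -103.   28.] max [ 74. -40.  42.] [ 46. -78.  29.]
side 626 [370. 221.] (array([645.8, 146.3], dtype=float32), array([117.1, 255.1], dtype=float32), -79.3)
 hammer local min [  46. -105.   28.] max [ 75. -74.  43.] [ 46. -82.  28.]
```

>>> {"op": "arm_command", "data": {"commands": [{"x": 0,"y": 0,"z": -0.02,"twist": -8.8},{"x": 0,"y": 0,"z": -0.02,"twist": -8.8},{"x": 0,"y": 0,"z": -0.02,"twist": -8.9},{"x": 0.003,"y": 0.0441,"z": -0.02,"twist": 0},{"x": 0.003,"y": 0.0441,"z": -0.02,"twist": 0},{"x": 0.003,"y": 0.0441,"z": -0.02,"twist": 0},{"x": 0.003,"y": 0.0441,"z": 0,"twist": 0},{"x": 0,"y": 0,"z": 0,"twist": 0},{"x": 0,"y": 0,"z": 0,"twist": 0}]}}

```text
time: 19.88
tcp_pos: [0.6275, 0.0302, 0.2411]
tcp_rot: [[-0.184, 0.983, -0.005], [0.983, 0.184, 0.0], [0.001, -0.005, -1.0]]
ft_force: [-0.4, -0.5, -2.3]
opening: 0.0339
gripper_force: 25.0
```

```bash
cat >> h.py <<'E'
def tray(cam="wrist",c=(.645,.146),a=10.6,save=None):
    d=manip.snapshot(cam)
    if save: cv2.imwrite(f"pics/{save}.png",d["image"][:,:,::-1])
    W=world(d);x,y,z=W[...,0],W[...,1],W[...,2];t=np.radians(a)
    lx=(x-c[0])*np.cos(t)+(y-c[1])*np.sin(t);ly=-(x-c[0])*np.sin(t)+(y-c[1])*np.cos(t)
    V=cv2.cvtColor(d["image"],cv2.COLOR_RGB2HSV)[...,2]
    m=(abs(lx)<.07)&(abs(ly)<.14)&(z>.013)&(z<.024)&(V<125)
    n,L,S,C=cv2.connectedComponentsWithStats(m.astype(np.uint8),connectivity=8)
    i=1+S[1:,4].argmax();print(cam,S[i,4],"tray",rect(W[L==i]))
    k=(z>.025)&(z<.07)&(lx>-.07)&(lx<.075)&(abs(ly)<.14)
    if k.any():
        Q=np.stack([lx[k],ly[k],z[k]],1)*1000;o=Q[:,0].argsort()
        print(" above tray: local min",Q.min(0).round(),"max",Q.max(0).round(),"lowest x",Q[o[::max(1,len(o)//12)]].round().tolist())
    return d,W
E
python3 - <<'E'
from h import *
tray(save="w6");plan(.63,.2266,.15,10.6)
E
```

```text
wrist 4144 tray (array([653.9, 135.9], dtype=float32), array([126.7, 256.3], dtype=float32), -79.6)
 above tray: local min [  34. -133.   25.] max [ 75. -72.  45.] lowest x [[34.0, -79.0, 27.0], [40.0, -80.0, 33.0], [43.0, -76.0, 33.0], [46.0, -103.0, 31.0], [49.0, -78.0, 36.0], [52.0, -93.0, 37.0], [56.0, -92.0, 37.0], [59.0, -76.0, 40.0], [62.0, -79.0, 42.0], [65.0, -77.0, 41.0], [68.0, -89.0, 41.0], [71.0, -74.0, 42.0], [74.0, -74.0, 42.0]]
t 19.925 at [0.6273 0.0301 0.2418] th 10.6 | twist -0.0 x 0.1927 y 0.0388 z 0.0918
```

View pics/w6.png

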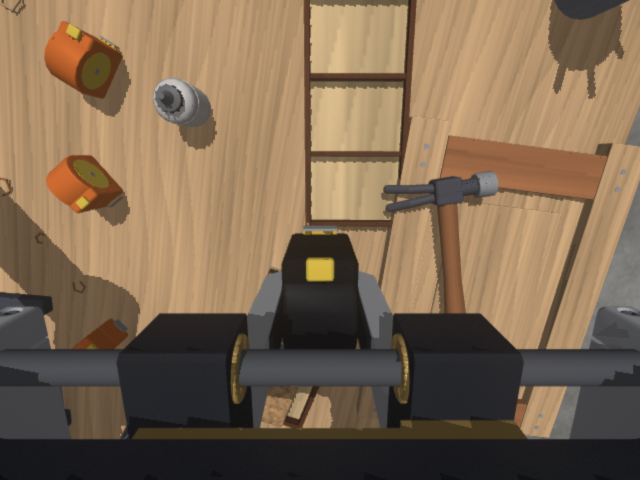

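The wrist view shows the frame tray's left wall at x≈308 px and its dividers at rows 76 and 153. The two hammer prongs, at (390,190) and (390,208), reach over the −y bay to about 34 mm from its centreline. The bottle will go there gripped along the row, and the tape goes in the +y bay. First I'll pin the tray pose from its clean left wall and dividers.

```bash
cat >> h.py <<'E'
def walls(cam="wrist",c=(.645,.146),a=10.6):
    d=manip.snapshot(cam);W=world(d);x,y,z=W[...,0],W[...,1],W[...,2];t=np.radians(a)
    lx=((x-c[0])*np.cos(t)+(y-c[1])*np.sin(t))*1000;ly=(-(x-c[0])*np.sin(t)+(y-c[1])*np.cos(t))*1000
    top=(z>.0165)&(z<.0245)
    def f(m,u,v,nm,nom):
        if m.sum()<20: return
        s,b=np.polyfit(u[m],v[m],1);r=v[m]-(s*u[m]+b);k=abs(r)<3;s,b=np.polyfit(u[m][k],v[m][k],1)
        print(cam,nm,m.sum(),"offset %.1f (should %.1f) tilt %.2f deg"%(np.median(v[m][k]),nom,np.degrees(s)))
    f(top&(abs(lx+55.5)<6)&(abs(ly)<110),ly,lx,"left wall",-55.5)
    f(top&(abs(lx-55.5)<6)&(ly>-20)&(ly<110),ly,lx,"right wall",55.5)
    for n in(-123,-41,41,123): f(top&(abs(ly-n)<6)&(abs(lx)<45),lx,ly,"div",n)
E
python3 - <<'E'
from h import *
walls();walls("side");walls("top")
E
```

```text
wrist left wall 1148 offset -53.3 (should -55.5) tilt 0.30 deg
wrist right wall 830 offset 56.8 (should 55.5) tilt 0.09 deg
wrist div 361 offset -119.5 (should -123.0) tilt 0.09 deg
wrist div 450 offset -37.8 (should -41.0) tilt -0.41 deg
wrist div 572 offset 43.3 (should 41.0) tilt -0.12 deg
side left wall 153 offset -54.4 (should -55.5) tilt 0.06 deg
side right wall 91 offset 56.4 (should 55.5) tilt 0.55 deg
side div 95 offset -121.4 (should -123.0) tilt -0.26 deg
side div 79 offset -39.0 (should -41.0) tilt 0.12 deg
side div 80 offset 41.9 (should 41.0) tilt -0.34 deg
side div 76 offset 123.5 (should 123.0) tilt 1.07 deg
top right wall 73 offset 56.4 (should 55.5) tilt 0.13 deg
top div 59 offset 126.6 (should 123.0) tilt -0.17 deg
```

>>> {"op": "arm_command", "data": {"commands": [{"x": 0.02,"y": 0.004,"z": 0,"twist": 0.1},{"x": 0.039,"y": 0.0081,"z": 0.02,"twist": 0},{"x": 0.039,"y": 0.0081,"z": 0.02,"twist": 0},{"x": 0.039,"y": 0.0081,"z": 0.03,"twist": 0},{"x": 0.039,"y": 0.0081,"z": 0.03,"twist": 0},{"x": 0.0187,"y": 0.0041,"z": 0.03,"twist": 0},{"x": 0,"y": 0,"z": 0,"twist": 0},{"x": 0,"y": 0,"z": 0,"twist": 0}]}}

```text
time: 21.08
tcp_pos: [0.6338, 0.2291, 0.1148]
tcp_rot: [[-0.182, 0.983, 0.002], [0.983, 0.182, 0.0], [-0.0, 0.002, -1.0]]
ft_force: [-0.1, -0.3, -1.9]
opening: 0.034
gripper_force: 25.0
```

```bash
python3 - <<'E'
from h import *
plan(.6313,.2289,.0190,10.5)
E
```

```text
t 21.075 at [0.6338 0.2291 0.1148] th 10.5 | twist 0.0 x 0.0002 y -0.0025 z 0.0958
```

>>> {"op": "arm_command", "data": {"commands": [{"x": 0,"y": -0.0015,"z": 0.02,"twist": 0},{"x": 0,"y": 0,"z": 0.03,"twist": 0},{"x": 0,"y": 0,"z": 0.02,"twist": 0},{"x": 0,"y": 0,"z": 0.01,"twist": 0},{"x": 0,"y": 0,"z": 0.007,"twist": 0},{"x": 0,"y": 0,"z": 0.004,"twist": 0},{"x": 0,"y": 0,"z": 0.002,"twist": 0},{"x": 0,"y": 0,"z": 0,"twist": 0},{"x": 0,"y": 0,"z": 0,"twist": 0}]}}

```text
time: 22.2
tcp_pos: [0.632, 0.229, 0.0208]
tcp_rot: [[-0.182, 0.983, 0.001], [0.983, 0.182, 0.0], [0.0, 0.001, -1.0]]
ft_force: [0.7, 0.5, -2.1]
opening: 0.0341
gripper_force: 25.0
```

```bash
python3 - <<'E'
from h import *
plan(.6313,.2289,.0187,10.5)
E
```

```text
t 22.2 at [0.632  0.229  0.0208] th 10.5 | twist -0.0 x 0.0001 y -0.0007 z 0.0021
```

Lower the last 2 mm, release, rise and check.

>>> {"op": "arm_command", "data": {"commands": [{"x": 0,"y": -0.0007,"z": 0.001,"twist": 0},{"x": 0,"y": 0,"z": 0.001,"twist": 0},{"x": 0,"y": 0,"z": 0,"twist": 0}]}}

```text
time: 22.58
tcp_pos: [0.6314, 0.2288, 0.0197]
tcp_rot: [[-0.182, 0.983, 0.001], [0.983, 0.182, 0.0], [0.0, 0.001, -1.0]]
ft_force: [-1.1, 0.3, 5.8]
opening: 0.034
gripper_force: 25.0
```

>>> {"op": "arm_command", "data": {"commands": [{"x": 0,"y": 0,"z": 0,"twist": 0},{"x": 0,"y": 0,"z": 0,"twist": 0},{"x": 0,"y": 0,"z": -0.01,"twist": 0},{"x": 0,"y": 0,"z": -0.03,"twist": 0},{"x": 0,"y": 0,"z": -0.05,"twist": 0},{"x": 0,"y": 0,"z": -0.06,"twist": 0},{"x": 0,"y": 0,"z": -0.06,"twist": 0},{"x": 0,"y": 0,"z": 0,"twist": 0},{"x": 0,"y": 0,"z": 0,"twist": 0}], "claw": 52}}

```text
time: 23.7
tcp_pos: [0.6307, 0.2286, 0.2284]
tcp_rot: [[-0.182, 0.983, -0.0], [0.983, 0.182, 0.0], [0.0, -0.0, -1.0]]
ft_force: [-1.2, -0.6, -0.9]
opening: 0.0487
gripper_force: 0.0
```

```bash
python3 - <<'E'
from h import *
walls(c=(.6462,.1483),a=10.5)
comps("wrist",lo=.03,save="w7")
plan(.457,-.274,.2,-19.5)
plan(.4575,.1255,.2,-79.5)
plan(.4575,.1255,.2,100.5)
E
```

```text
wrist left wall 694 offset -54.2 (should -55.5) tilt -0.09 deg
wrist right wall 430 offset 55.4 (should 55.5) tilt 0.45 deg
wrist div 386 offset -38.8 (should -41.0) tilt -0.04 deg
wrist div 381 offset 42.7 (should 41.0) tilt -0.01 deg
wrist div 411 offset 123.8 (should 123.0) tilt -0.28 deg
[34. 91.] 3327 h 60.4 top [324.3 302.4] [35.2 48.4] 60.9 all [326.9 306.1] [35.9 57.3] 59.6
[321. 221.] 1647 h 66.9 top [630.7 233.4] [33.6 46.6] -78.9 all [631.7 229.8] [33.9 54.1] -79.6
[ 61. 245.] 2123 h 60.5 top [353.7 152.5] [34.1 46.5] 69.5 all [352.2 147.9] [35.1 56.2] 69.8
[155. 281.] 1500 h 77.3 top [458.2 126.2] [ 9.1 10.4] -55.6 all [459.4 127.7] [39.9 44.2] -44.2
[ 65. 337.] 806 h 59.3 top [355.3  32.5] [13.7 24.4] -43.4 all [358.   33.5] [17.6 47.9] -29.2
t 23.8 at [0.63   0.2284 0.2265] th 10.5 | twist 30.0 x -0.5313 y 0.0046 z 0.0265
t 23.8 at [0.63   0.2284 0.2265] th 10.5 | twist 90.0 x -0.1884 y 0.0697 z 0.0265
t 23.8 at [0.63   0.2284 0.2265] th 10.5 | twist -90.0 x 0.1884 y -0.0697 z 0.0265
```

View pics/w7.png

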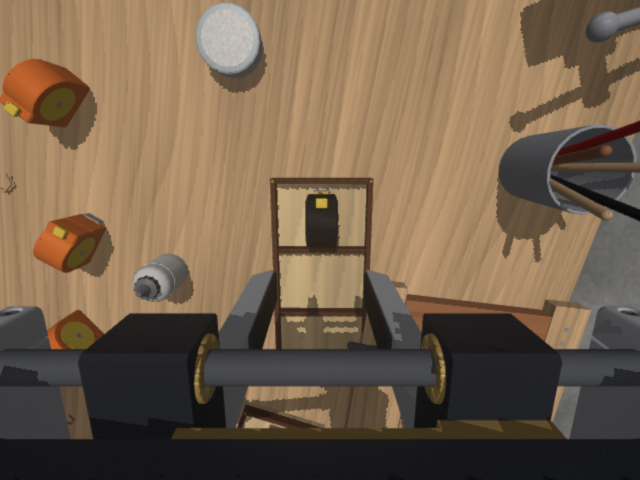

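The tape stands centred in the far bay at (321,221). Next is the large carton.

>>> {"op": "arm_command", "data": {"commands": [{"x": 0,"y": 0,"z": 0,"twist": 10},{"x": 0,"y": 0,"z": 0,"twist": 10},{"x": 0,"y": 0,"z": 0,"twist": 10},{"x": -0.025,"y": 0,"z": 0,"twist": 0},{"x": -0.0483,"y": 0.0005,"z": 0,"twist": 0},{"x": -0.0483,"y": 0.0005,"z": 0,"twist": 0},{"x": -0.0483,"y": 0.0005,"z": 0,"twist": 0},{"x": -0.0483,"y": 0.0005,"z": 0,"twist": 0},{"x": -0.0483,"y": 0.0005,"z": 0,"twist": 0},{"x": -0.0483,"y": 0.0005,"z": 0,"twist": 0},{"x": -0.0483,"y": 0.0005,"z": 0,"twist": 0},{"x": -0.0483,"y": 0.0005,"z": 0,"twist": 0},{"x": -0.0483,"y": 0.0005,"z": 0,"twist": 0},{"x": -0.0483,"y": 0.0005,"z": 0,"twist": 0},{"x": -0.0233,"y": 0,"z": 0.03,"twist": 0},{"x": 0,"y": 0,"z": 0.02,"twist": 0},{"x": 0,"y": 0,"z": 0,"twist": 0},{"x": 0,"y": 0,"z": 0,"twist": 0}], "claw": 88}}

```text
time: 26.05
tcp_pos: [0.4584, -0.2735, 0.1783]
tcp_rot: [[0.334, 0.943, -0.001], [0.943, -0.334, 0.001], [0.0, -0.001, -1.0]]
ft_force: [0.6, -0.0, 0.2]
opening: 0.0826
gripper_force: 0.0
```

```bash
python3 - <<'E'
from h import *
plan(.457,-.2738,.026,-19.5)
comps("wrist",lo=.03)
E
```

```text
t 26.05 at [ 0.4584 -0.2735  0.1783] th -19.5 | twist 0.0 x -0.0007 y -0.0012 z 0.1523
[441.   4.] 320 h 48.8 top [ 616.1 -126.3] [ 3.1 19.7] -18.3 all [ 621.9 -126.9] [ 8.4 34.1] -23.5
[455.  99.] 7544 h 48.0 top [ 610.4 -203.8] [52.4 95.3] 80.5 all [ 610.3 -203.8] [52.5 95.3] 80.5
[199. 182.] 2656 h 60.6 top [ 372.8 -190.3] [33.9 46.5] 50.6 all [ 369.8 -194.4] [34.5 56.8] 51.4
[317. 237.] 3454 h 73.0 top [ 456.6 -274.5] [44.1 56.3] 70.5 all [ 456.7 -274.5] [44.1 56.4] 70.5
```

>>> {"op": "arm_command", "data": {"commands": [{"x": -0.001,"y": -0.0015,"z": 0.04,"twist": 0},{"x": 0,"y": 0,"z": 0.05,"twist": 0},{"x": 0,"y": 0,"z": 0.03,"twist": 0},{"x": 0,"y": 0,"z": 0.02,"twist": 0},{"x": 0,"y": 0,"z": 0.012,"twist": 0},{"x": 0,"y": 0,"z": 0,"twist": 0},{"x": 0,"y": 0,"z": 0,"twist": 0}]}}

```text
time: 26.98
tcp_pos: [0.4574, -0.2747, 0.0274]
tcp_rot: [[0.334, 0.943, 0.002], [0.943, -0.334, -0.001], [-0.001, 0.002, -1.0]]
ft_force: [-0.4, 0.2, 0.1]
opening: 0.0826
gripper_force: 0.0
```

>>> {"op": "arm_command", "data": {"commands": [{"x": 0,"y": 0,"z": 0,"twist": 0},{"x": 0,"y": 0,"z": 0,"twist": 0},{"x": 0,"y": 0,"z": 0,"twist": 0},{"x": 0,"y": 0,"z": 0,"twist": 0},{"x": 0,"y": 0,"z": 0,"twist": 0},{"x": 0,"y": 0,"z": 0,"twist": 0}], "claw": 0, "newtons": 30}}

```text
time: 27.72
tcp_pos: [0.4564, -0.2741, 0.0265]
tcp_rot: [[0.334, 0.943, -0.0], [0.943, -0.334, 0.0], [0.0, -0.0, -1.0]]
ft_force: [-0.4, 1.0, 1.9]
opening: 0.0435
gripper_force: 30.0
```

>>> {"op": "arm_command", "data": {"commands": [{"x": 0,"y": 0,"z": -0.015,"twist": 0},{"x": 0,"y": 0,"z": -0.035,"twist": 0},{"x": 0,"y": 0,"z": -0.035,"twist": 0},{"x": 0,"y": 0,"z": -0.03,"twist": -7},{"x": 0,"y": 0,"z": -0.015,"twist": -8},{"x": 0,"y": 0,"z": 0,"twist": -8},{"x": 0,"y": 0,"z": 0,"twist": -7},{"x": 0.0174,"y": 0.012,"z": 0,"twist": 0},{"x": 0.03475,"y": 0.024,"z": 0,"twist": 0},{"x": 0.03475,"y": 0.024,"z": 0,"twist": 0},{"x": 0.03475,"y": 0.024,"z": 0,"twist": 0},{"x": 0.03475,"y": 0.024,"z": 0,"twist": 0},{"x": 0.03475,"y": 0.024,"z": 0,"twist": 0},{"x": 0.03475,"y": 0.024,"z": 0,"twist": 0},{"x": 0.03475,"y": 0.024,"z": 0,"twist": 0},{"x": 0.03475,"y": 0.024,"z": 0,"twist": 0},{"x": 0.03475,"y": 0.024,"z": 0,"twist": 0},{"x": 0.03475,"y": 0.024,"z": 0,"twist": 0},{"x": 0.0174,"y": 0.012,"z": 0,"twist": 0},{"x": 0,"y": 0,"z": 0,"twist": 0}]}}

```text
time: 30.22
tcp_pos: [0.6466, 0.1504, 0.1563]
tcp_rot: [[-0.184, 0.983, -0.001], [0.983, 0.184, -0.001], [-0.0, -0.001, -1.0]]
ft_force: [-0.3, -0.3, -2.9]
opening: 0.044
gripper_force: 30.0
```

>>> {"op": "arm_command", "data": {"commands": [{"x": 0,"y": 0,"z": 0,"twist": 0},{"x": 0,"y": 0,"z": 0,"twist": 0}]}}

```text
time: 30.48
tcp_pos: [0.6461, 0.1482, 0.1567]
tcp_rot: [[-0.18, 0.984, -0.0], [0.984, 0.18, -0.001], [-0.0, -0.0, -1.0]]
ft_force: [-0.0, -0.2, -2.6]
opening: 0.0437
gripper_force: 30.0
```

```bash
python3 - <<'E'
from h import *
plan(.6465,.1498,.0325,10.5)
walls(c=(.6465,.1498),a=10.5)
E
```

```text
t 30.475 at [0.6461 0.1482 0.1567] th 10.4 | twist -0.1 x 0.0015 y 0.0006 z 0.1242
wrist left wall 1166 offset -55.0 (should -55.5) tilt 0.13 deg
wrist right wall 1074 offset 55.1 (should 55.5) tilt -0.42 deg
wrist div 592 offset 41.0 (should 41.0) tilt -0.00 deg
wrist div 827 offset 122.0 (should 123.0) tilt -0.11 deg
```

Tray pose confirmed (centred within 0.5 mm). Lower it.

>>> {"op": "arm_command", "data": {"commands": [{"x": 0.001,"y": 0.0005,"z": 0.02,"twist": 0},{"x": 0,"y": 0,"z": 0.035,"twist": 0},{"x": 0,"y": 0,"z": 0.03,"twist": 0},{"x": 0,"y": 0,"z": 0.018,"twist": 0},{"x": 0,"y": 0,"z": 0.01,"twist": 0},{"x": 0,"y": 0,"z": 0.005,"twist": 0},{"x": 0,"y": 0,"z": 0.003,"twist": 0},{"x": 0,"y": 0,"z": 0,"twist": 0},{"x": 0,"y": 0,"z": 0,"twist": 0},{"x": 0,"y": 0,"z": 0,"twist": 0}]}}

```text
time: 31.78
tcp_pos: [0.6472, 0.1509, 0.0359]
tcp_rot: [[-0.182, 0.983, 0.001], [0.983, 0.182, 0.0], [0.0, 0.001, -1.0]]
ft_force: [-0.4, -0.0, -2.0]
opening: 0.0442
gripper_force: 30.0
```

```bash
python3 - <<'E'
from h import *
plan(.6465,.1498,.0325,10.5)
E
```

```text
t 31.775 at [0.6472 0.1509 0.0359] th 10.5 | twist -0.0 x -0.0010 y -0.0009 z 0.0034
```

>>> {"op": "arm_command", "data": {"commands": [{"x": -0.001,"y": -0.001,"z": 0.0015,"twist": 0},{"x": 0,"y": 0,"z": 0.001,"twist": 0},{"x": 0,"y": 0,"z": 0.0007,"twist": 0},{"x": 0,"y": 0,"z": 0,"twist": 0}]}}

```text
time: 32.28
tcp_pos: [0.646, 0.1496, 0.0325]
tcp_rot: [[-0.182, 0.983, -0.0], [0.983, 0.182, -0.0], [-0.0, -0.0, -1.0]]
ft_force: [-1.8, -0.4, 0.1]
opening: 0.0438
gripper_force: 30.0
```

>>> {"op": "arm_command", "data": {"commands": [{"x": 0,"y": 0,"z": 0,"twist": 0},{"x": 0,"y": 0,"z": 0,"twist": 0},{"x": 0,"y": 0,"z": -0.01,"twist": 0},{"x": 0,"y": 0,"z": -0.03,"twist": 0},{"x": 0,"y": 0,"z": -0.05,"twist": 0},{"x": 0,"y": 0,"z": -0.06,"twist": 0},{"x": 0,"y": 0,"z": -0.04,"twist": 0},{"x": 0,"y": 0,"z": 0,"twist": 0},{"x": 0,"y": 0,"z": 0,"twist": 0}], "claw": 60}}

```text
time: 33.4
tcp_pos: [0.6455, 0.1496, 0.2216]
tcp_rot: [[-0.182, 0.983, -0.001], [0.983, 0.182, -0.0], [0.0, -0.001, -1.0]]
ft_force: [-0.6, -0.7, -0.0]
opening: 0.0563
gripper_force: 0.0
```

```bash
python3 - <<'E'
from h import *
comps("wrist",lo=.03,save="w8")
plan(.4575,.1265,.20,-79.5)
E
```

```text
[20. 15.] 1316 h 59.4 top [332.6 290.1] [10.6 31.4] 63.3 all [335.6 295.2] [10.9 45. ] 57.6
[320. 144.] 2026 h 66.8 top [630.7 233.2] [33.3 46. ] -79.5 all [632.1 228.5] [34.2 55.8] -80.0
[ 41. 172.] 2646 h 60.4 top [353.5 152. ] [34.7 47. ] 68.6 all [352.3 147.8] [35.6 55.7] 68.2
[143. 212.] 1720 h 77.5 top [458.2 126.4] [ 8.8 10.7] -47.0 all [459.2 126.3] [41.4 43.4] -48.3
[320. 227.] 2765 h 79.1 top [646.5 149.2] [43.8 56.2] -79.8 all [646.5 149.2] [43.8 56.2] -79.8
[ 45. 288.] 2223 h 60.3 top [357.6  15.8] [35.4 46.3] -40.0 all [354.1  19.1] [36.1 55.8] -40.0
[270. 410.] 1051 h 51.0 top [ 628.  -102.1] [34.  46.2] 80.2 all [ 628.  -101.9] [34.5 46.3] 80.9
t 33.45 at [0.6451 0.1495 0.2207] th 10.5 | twist 90.0 x -0.1887 y -0.0116 z 0.0207
```

View pics/w8.png

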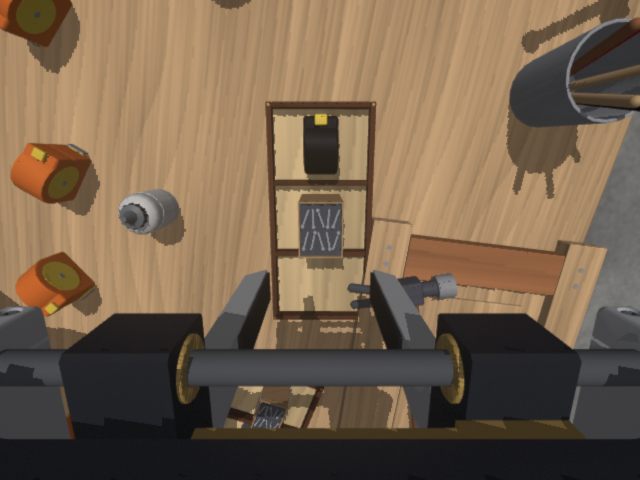

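The carton stands centred in the middle bay at (320,227), and the tape is at (320,144). The bottle is at (145,212) with free space around it. I'll grip it along the row direction so the fingers stay clear of the hammer's prongs.

>>> {"op": "arm_command", "data": {"commands": [{"x": 0,"y": 0,"z": 0,"twist": 10},{"x": 0,"y": 0,"z": 0,"twist": 10},{"x": 0,"y": 0,"z": 0,"twist": 10},{"x": 0,"y": 0,"z": 0,"twist": 10},{"x": 0,"y": 0,"z": 0,"twist": 10},{"x": 0,"y": 0,"z": 0,"twist": 10},{"x": 0,"y": 0,"z": 0,"twist": 10},{"x": 0,"y": 0,"z": 0,"twist": 10},{"x": 0,"y": 0,"z": 0,"twist": 10},{"x": -0.03,"y": -0.0019,"z": 0,"twist": 0},{"x": -0.045,"y": -0.003,"z": 0,"twist": 0},{"x": -0.045,"y": -0.003,"z": 0,"twist": 0},{"x": -0.045,"y": -0.002,"z": 0,"twist": 0},{"x": -0.0237,"y": -0.001,"z": 0.02,"twist": 0},{"x": 0,"y": 0,"z": 0.01,"twist": 0},{"x": 0,"y": 0,"z": 0,"twist": 0},{"x": 0,"y": 0,"z": 0,"twist": 0}], "claw": 85}}

```text
time: 35.58
tcp_pos: [0.4601, 0.1262, 0.1922]
tcp_rot: [[0.983, 0.182, 0.0], [0.182, -0.983, 0.0], [0.0, -0.0, -1.0]]
ft_force: [-0.0, 0.5, -0.0]
opening: 0.0804
gripper_force: 0.0
```

```bash
python3 - <<'E'
from h import *
comps("wrist",lo=.03)
plan(.4575,.1258,.014,-79.5)
E
```

```text
[237.  21.] 3141 h 66.8 top [625.  231.9] [23.  47.4] -79.6 all [628.5 226.9] [31.3 57.6] -75.3
[332.  24.] 3529 h 78.9 top [635.6 147.2] [23.5 56. ] -79.1 all [635.6 147.3] [23.7 56.1] -79.4
[600.  97.] 3208 h 51.2 top [ 627.5 -103.6] [34.9 49.8] 80.5 all [ 627.4 -103.3] [35.3 50.3] 80.5
[318. 232.] 1653 h 77.8 top [458.  125.6] [ 9.7 10. ] -79.4 all [458.1 125.6] [42.8 42.9] 11.1
[130. 306.] 722 h 56.6 top [345.  312.9] [10.8 24.7] -79.6 all [331.2 304.1] [26.2 56.5] 62.7
[279. 324.] 1994 h 60.4 top [353.2 152. ] [34.1 47.1] 70.1 all [351.6 147.5] [34.9 56.4] 68.0
[391. 337.] 877 h 60.6 top [363.2  26. ] [20.2 35.2] -78.4 all [353.9  30.9] [24.2 43.1] -52.2
t 35.625 at [0.4601 0.1262 0.1923] th -79.5 | twist -0.0 x -0.0026 y -0.0001 z 0.1783
```

>>> {"op": "arm_command", "data": {"commands": [{"x": -0.002,"y": 0,"z": 0.045,"twist": 0},{"x": 0,"y": 0,"z": 0.05,"twist": 0},{"x": 0,"y": 0,"z": 0.04,"twist": 0},{"x": 0,"y": 0,"z": 0.025,"twist": 0},{"x": 0,"y": 0,"z": 0.0143,"twist": 0},{"x": 0,"y": 0,"z": 0,"twist": 0},{"x": 0,"y": 0,"z": 0,"twist": 0}]}}

```text
time: 36.5
tcp_pos: [0.4578, 0.1258, 0.0185]
tcp_rot: [[0.983, 0.182, 0.001], [0.182, -0.983, 0.0], [0.002, 0.0, -1.0]]
ft_force: [-0.2, -0.8, 0.0]
opening: 0.08
gripper_force: 0.0
```

>>> {"op": "arm_command", "data": {"commands": [{"x": 0,"y": 0,"z": 0,"twist": 0},{"x": 0,"y": 0,"z": 0,"twist": 0},{"x": 0,"y": 0,"z": 0,"twist": 0},{"x": 0,"y": 0,"z": 0,"twist": 0},{"x": 0,"y": 0,"z": 0,"twist": 0},{"x": 0,"y": 0,"z": 0,"twist": 0}], "claw": 0, "newtons": 20}}

```text
time: 37.25
tcp_pos: [0.4567, 0.1258, 0.0181]
tcp_rot: [[0.983, 0.182, 0.0], [0.182, -0.983, 0.0], [0.0, -0.0, -1.0]]
ft_force: [0.2, 0.3, 1.9]
opening: 0.0431
gripper_force: 20.0
```

>>> {"op": "arm_command", "data": {"commands": [{"x": 0,"y": 0,"z": -0.015,"twist": 0},{"x": 0,"y": 0,"z": -0.035,"twist": 0},{"x": 0,"y": 0,"z": -0.04,"twist": 0},{"x": 0,"y": 0,"z": -0.03,"twist": 0},{"x": 0.0159,"y": 0.0077,"z": 0,"twist": 0},{"x": 0.0318,"y": 0.0155,"z": 0,"twist": 0},{"x": 0.0318,"y": 0.0155,"z": 0,"twist": 0},{"x": 0.0318,"y": 0.0155,"z": 0,"twist": 0},{"x": 0.0318,"y": 0.0155,"z": 0,"twist": 0},{"x": 0.0318,"y": 0.0155,"z": 0,"twist": 0},{"x": 0.0159,"y": 0.0077,"z": 0,"twist": 0},{"x": 0,"y": 0,"z": 0,"twist": 0},{"x": 0,"y": 0,"z": 0,"twist": 0},{"x": 0,"y": 0,"z": 0,"twist": 0}]}}

```text
time: 39.0
tcp_pos: [0.6602, 0.0693, 0.1376]
tcp_rot: [[0.983, 0.182, -0.001], [0.182, -0.983, 0.0], [-0.001, -0.0, -1.0]]
ft_force: [-0.4, 0.5, -0.5]
opening: 0.0435
gripper_force: 20.0
```

```bash
python3 - <<'E'
from h import *
plan(.6614,.0692,.0245,-79.5)
d=manip.snapshot("wrist");cv2.imwrite("pics/w9.png",d["image"][:,:,::-1])
E
```

```text
t 39.0 at [0.6602 0.0693 0.1376] th -79.5 | twist 0.0 x 0.0012 y 0.0003 z 0.1131
```

View pics/w9.png

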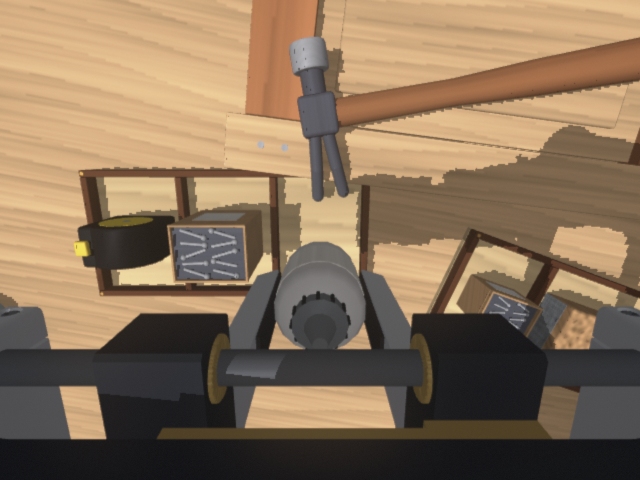

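The bottle hangs upright at (320,290) over the last bay, with the prongs (318–345, 195) clear in front of it. Lowering.

>>> {"op": "arm_command", "data": {"commands": [{"x": 0,"y": 0,"z": 0.02,"twist": 0},{"x": 0,"y": 0,"z": 0.03,"twist": 0},{"x": 0,"y": 0,"z": 0.025,"twist": 0},{"x": 0,"y": 0,"z": 0.015,"twist": 0},{"x": 0,"y": 0,"z": 0.01,"twist": 0},{"x": 0,"y": 0,"z": 0.006,"twist": 0},{"x": 0,"y": 0,"z": 0.004,"twist": 0},{"x": 0,"y": 0,"z": 0,"twist": 0},{"x": 0,"y": 0,"z": 0,"twist": 0}]}}

```text
time: 40.17
tcp_pos: [0.6615, 0.0691, 0.0284]
tcp_rot: [[0.983, 0.182, 0.001], [0.182, -0.983, 0.0], [0.001, 0.0, -1.0]]
ft_force: [0.9, -0.1, -0.8]
opening: 0.0435
gripper_force: 20.0
```

```bash
python3 - <<'E'
from h import *
plan(.6609,.0692,.0242,-79.5)
E
```

```text
t 40.175 at [0.6615 0.0691 0.0284] th -79.5 | twist -0.0 x -0.0006 y -0.0002 z 0.0042
```

>>> {"op": "arm_command", "data": {"commands": [{"x": -0.0006,"y": 0,"z": 0.0015,"twist": 0},{"x": 0,"y": 0,"z": 0.0015,"twist": 0},{"x": 0,"y": 0,"z": 0.001,"twist": 0},{"x": 0,"y": 0,"z": 0,"twist": 0}]}}

```text
time: 40.67
tcp_pos: [0.6605, 0.0689, 0.0242]
tcp_rot: [[0.983, 0.182, -0.0], [0.182, -0.983, 0.0], [-0.0, -0.0, -1.0]]
ft_force: [-0.1, 0.5, 0.8]
opening: 0.0433
gripper_force: 20.0
```

>>> {"op": "arm_command", "data": {"commands": [{"x": 0,"y": 0,"z": 0,"twist": 0},{"x": 0,"y": 0,"z": 0,"twist": 0},{"x": 0,"y": 0,"z": 0,"twist": 0},{"x": 0,"y": 0,"z": -0.01,"twist": 0},{"x": 0,"y": 0,"z": -0.03,"twist": 0},{"x": 0,"y": 0,"z": -0.05,"twist": 0},{"x": 0,"y": 0,"z": -0.06,"twist": 0},{"x": -0.03,"y": 0,"z": -0.04,"twist": 0},{"x": -0.05,"y": 0,"z": 0,"twist": 0},{"x": 0,"y": 0,"z": 0,"twist": 0},{"x": 0,"y": 0,"z": 0,"twist": 0}], "claw": 56}}

```text
time: 42.05
tcp_pos: [0.5826, 0.0544, 0.2148]
tcp_rot: [[0.983, 0.182, 0.002], [0.182, -0.983, 0.0], [0.002, 0.0, -1.0]]
ft_force: [1.2, -0.5, -1.0]
opening: 0.0523
gripper_force: 0.0
```

```bash
python3 - <<'E'
from h import *
comps("wrist",lo=.03,save="w10"); d=manip.snapshot("side");cv2.imwrite("pics/side9.png",d["image"][:,:,::-1])
E
```

```text
[322.  75.] 1413 h 51.7 top [743.5  85.9] [14.5 26.2] 86.0 all [726.5  76.9] [30.  60.5] 22.3
[231. 146.] 3537 h 79.0 top [646.4 149.2] [43.7 56.5] -79.5 all [646.4 149.2] [43.7 56.6] -79.5
[319. 147.] 1658 h 85.0 top [661.   67.9] [9.4 9.6] -53.5 all [661.1  68.2] [42.6 42.8] 10.5
[154. 147.] 2577 h 66.7 top [631.  233.2] [33.9 46.8] -79.5 all [631.9 228. ] [34.3 57.5] -79.8
[474. 211.] 1787 h 51.1 top [ 627.6 -103.7] [34.  49.6] 80.4 all [ 627.6 -103.7] [34.  49.7] 80.4
[556. 242.] 4556 h 47.9 top [ 610.8 -203.3] [52.  95.9] 80.5 all [ 610.9 -202.8] [52.  96.8] 80.5
[ 69. 401.] 398 h 60.4 top [325.9 302. ] [17.4 42.5] 14.8 all [323.4 301.3] [17.4 47.6] 14.8
[314. 409.] 1482 h 60.2 top [357.3  15.7] [34.1 46.4] -39.8 all [354.2  19.2] [34.7 56. ] -42.3
```

View pics/w10.png

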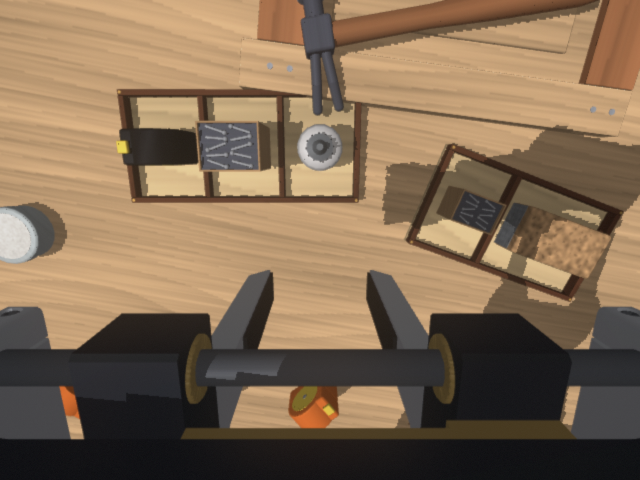

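View pics/side9.png

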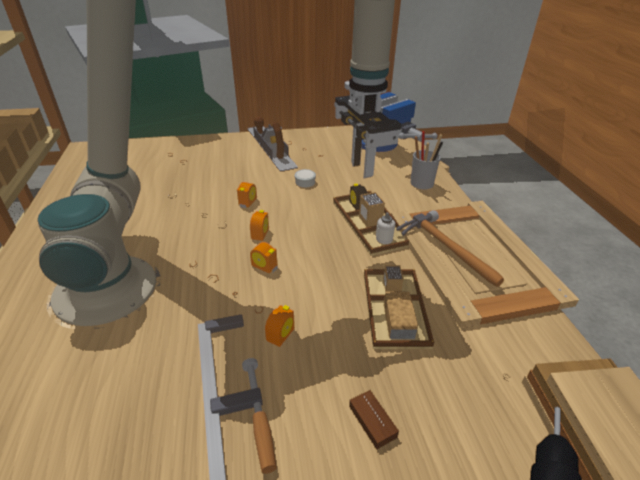

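Both views show all five items upright in their bays: bottle (320,147), large carton (231,146) and tape (160,146) in the frame tray, small carton (474,211) and cork (556,242) in the trim tray. Heights match floor plus item, and the tin, offcut, hammer and decoys look unmoved. Handing in.

```bash
python3 -c "
from station import manip
print(manip.finish_job())"
```

```text
the job is handed in; nothing more can be done
None
```

Both kits are made up and handed in at about 42 s: all five items stand upright on the tray floors, within about 1–2 mm of the middle of the width, and the tin and offcut were not touched.

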